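# Hold the magnifier over the clay doll head

## Task

Lift the magnifier up off the stand it hangs on, carry it over the brush rack, and hold it over the little clay doll head on its tile so that the painter can look through it: level, lens centred on the head, its underside about 2 cm above the top of the head, and still. The job finishes with you still holding the magnifier there: do not put it down or let go. Do not touch the rack or the head with the magnifier, and leave everything else on the bench where it is.

Things in the scene. Friction and masses are not known exactly. Their poses are not given: they have to be found in the camera images.
- magnifier: Magnifier with aluminium frame, about 120 g (heavier on the lens side), hanging upright on its stand. Lens disc level, 92 mm across, 10 mm thick. Origin: centre of the lens underside; z up. Upright handle, 12 mm (x) by 18 mm (y), axis at x = +62 mm; its wooden upper part, 12 mm (x) by 24 mm (y), z = 116 to 180 mm, is gripped from above, across either side.
- clip (a point): Underside of the clip on the magnifier's handle that rests on the stand's board; in the magnifier's frame at x = 75, y = 0, z = 105 mm. The clip is aluminium, 18 mm wide, reaches back to x = 86 mm, top at z = 113 mm, and its tongue hangs behind the board down to z = 85 mm: lift more than 20 mm to come off.
- handle_top (a point): Centre of the top end of the magnifier's handle, 62 mm along x and 180 mm above the magnifier's origin.
- stand: Fixed wooden stand. Origin: on the table straight below the hanging lens; the magnifier starts 65 mm above it with the same axes. An upright plywood board, 10 mm thick, 60 mm wide, at x = 70 to 80 mm, top edge at z = 170 mm, carries the clip; base 120 by 140 by 14 mm, at x = 35 to 155 mm.
- rack: Fixed wooden brush rack, a block 360 mm (x) by 70 mm (y) by 50 mm high, holding upright brushes (tips at 150 mm) and paint bottles (up to 127 mm). It stands in the middle of the bench, between the stand and the tile. Origin: centre of its underside; x along its length.
- tile: Fixed square tile 110 by 110 by 12 mm that the doll head stands on. Origin: centre of its underside.
- head: Small flesh-coloured clay doll head with a nose, eyes and ears, standing loose on its tile; 46 mm across, 60 mm tall, 60 g. Origin: centre of its underside, z up.
- head_top (a point): Highest point of the doll head, on its axis, 60 mm above its underside.
- cup: Loose white cup, 68 mm across, 75 mm tall, near the tile on the robot's side. Origin: centre of its underside. Leave it.
- bird: Loose pale clay bird, about 80 mm long and 46 mm tall, beyond the tile. Origin: centre of its underside. Leave it.
- glue: Loose white glue bottle, 44 mm across, 90 mm tall, in front of the stand on the robot's side. Origin: centre of its underside. Leave it.
- bowl: Loose white bowl, 84 mm across, 38 mm tall, behind the stand. Origin: centre of its underside. Leave it.
- doll: Loose doll in a blue skirt, 68 mm across, 139 mm tall, beyond the rack. Origin: centre of its underside. Leave it.
Not all that is in view belongs to the job. Leave any pink look-alike of the magnifier alone. What is shaped like the head but turquoise is not meant.

How it is judged:
On the way, in this order (a step that is already met when the one before it is completed fails the run):
1. the magnifier is lifted up off the stand, held by the fingers alone (contact force between the fingers and magnifier above 0.5 N and z of magnifier in the frame of stand above 0.092 m and contact force between magnifier and stand below 0.05 N), for 0.1 s.
2. it is carried over the brush rack (contact force between the fingers and magnifier above 0.5 N and height (world z) of magnifier above 0.13 m and y of magnifier in the frame of rack between -0.06 and 0.06 m and x of magnifier in the frame of rack between -0.2 and 0.2 m), for 0.04 s.
At the end, for the whole second after the job is handed in: The magnifier is held by the fingers alone; lens underside centred within 15 mm of the head's top, 8 to 35 mm above it, level within 0.14 rad, still (20 mm/s, 0.15 rad/s); the head upright (0.1 rad) within 10 mm of its start, the five loose bystanders within 20 mm of theirs (contact force between the fingers and magnifier above 0.5 N and horizontal distance between magnifier and head_top below 0.015 m and z of magnifier in the frame of head_top between 0.008 and 0.035 m and angle between magnifier's own z axis and vertical below 0.14 rad and linear speed of magnifier below 0.02 m/s and angular speed of magnifier below 0.15 rad/s and angle between head's own z axis and vertical below 0.1 rad and distance of head from where it was at the start of the episode below 0.01 m and contact force between magnifier and head below 0.05 N and contact force between magnifier and tile below 0.05 N and contact force between magnifier and stand below 0.05 N and contact force between magnifier and rack below 0.05 N and contact force between magnifier and cup below 0.05 N and contact force between magnifier and bird below 0.05 N and contact force between magnifier and glue below 0.05 N and contact force between magnifier and bowl below 0.05 N and contact force between magnifier and doll below 0.05 N and distance of each of cup, bird, glue, bowl, doll from where it was at the start of the episode below 0.02 m); the arm keeps its last pose, push and grip.
It fails at once if the magnifier touches the clay head (contact force between magnifier and head above 0.3 N).
It fails at once if the magnifier touches the brush rack (contact force between magnifier and rack above 0.5 N).
It fails at once if the clay head is pushed or knocked (distance of head from where it was at the start of the episode above 0.01 m).
It fails at once if the cup, bird, glue bottle, bowl or doll is disturbed (distance of any of cup, bird, glue, bowl, doll from where it was at the start of the episode above 0.02 m).
It also fails if it takes over 45 s, if anything falls off the work surface, if the arm or the gripper's body presses on something with over 40 N, if the wrist force passes 120 N, or if a joint passes its speed limit or range.

## Robot

A 7-joint arm with a two-finger parallel gripper is mounted at the origin on the work surface. World frame = base frame: x ahead of the robot, y to its left, z up, the work surface at z = 0. Lengths are in m, angles in rad, forces in N, time in s.
With the tool pointing down it reaches from about 0.425 to 0.875 m from the base axis. Payload 8.4 kg.
Tool frame: the origin (TCP) lies at the very end of the fingers, on their centre line; the grasp point (between the pads) lies 19 mm behind it; z points along the fingers, x is the direction in which the jaws open and shut, and the axes are right-handed (so a half turn about z gives the same grasp; the last joint's range is limited). The gripper opens to 85 mm and grips with 20 to 120 N. Pads are 22 mm wide; open, the fingers measure 114 mm over their backs; the gripper's body (76 mm by 85 mm) begins 54 mm behind the grasp point. The pads swing forward as they close: fully open they stand 13 mm farther back than shut.
Start: joints at [-1.269, 0.333, 0.04, 1.465, -0.013, 1.343, -0.059], TCP at [0.254, 0.598, 0.21] pointing down, gripper open.
Joint ranges: [-2.58, 2.58], [-0.38, 2.09], [-1.3, 1.39], [0.25, 2.4], [-1.5, 4.64], [0.08, 2.09], [-2.65, 2.65]. Speed limits (rad/s): [2.22, 2.22, 2.79, 2.79, 3.14, 3.14, 3.14].

## Interface

Orientations are given as a 3x3 rotation matrix whose columns are the frame's x, y, z axes.
In Python, from cell import r, read_camera gives the robot as it stands. The module is installed in compiled form; this text tells all that it offers.
- The arm moves only by the tool step_arm, never from a script. Its argument "plan" is a list that holds one entry, the list of rows, each a list of 5 numbers: the shift along the tool's x, y, z in mm, then the turn about the tool's z in rad, then the finger opening in mm, from 0 to 85.4. A call has 1 to 20 rows; each row shifts and turns the pose as measured when the row begins, along the tool's axes as they then stand; what a row does not reach is not made up. A row lasts 1/10 s, in which the tool goes at most 50 mm and 8.59 degrees, less where a joint would pass 70% of its speed; a pose out of reach is approached as far as the arm can. A call with a gripper value outside its range is refused whole. The fingers move at their own pace and stop on an object; "newtons" is the grip in N (left out, the last holds). Time passes only in rows, so rows that do not move let the fingers close. It gives the time, the measured TCP pose, the force and the opening at its end, in the units of the state.
- r.read_state(): the state, without advancing time (a new reading comes with each control period).
- read_camera(name): name is "scene" or "top" or "wrist"; returns a dict with "pixels" (420x560x3 uint8, red, green, blue), "range_z" (420x560 float32, m along the optical axis (not along the pixel's ray), 0 where there is no reading), "fov_y" (degrees; the focal length in pixels is half the picture's height over the tangent of half this angle, whatever the lens; pixels are square), "cx", "cy" (the principal point, pixels), "position" and "orientation" of the camera in the world; the wrist camera has in their place "hand_eye" (4x4, takes a point from camera to tool coordinates, whose origin is the TCP and whose axes are the tool frame's). Camera axes: x right, y up, looking along -z (the intrinsics and any distortion apply to the point x, -y, -z); pixel columns grow to the right and rows downward; lengths in m; the calibration is good to about 2 mm. A picture is of the moment at which its call begins: read the wrist's pose just before it.
- r.close_job(): hands the job in, once; it reports no verdict.
The state is a dict: "time": time; "joint_pos": joint angles; "joint_velocities": joint speeds; "joint_torque": joint torques, N m; "tool_pos": TCP position; "tool_rot": TCP orientation; "contact_force": force on the tool from outside, world axes, zero at the start; "wrist_torque": the same for the moment, N m; "grip_width": finger opening in m.
Only numpy, scipy, OpenCV 4.12 (cv2) and the standard library are available. Lean on these libraries where they do the work, as an engineer would, in place of code of your own. Each camera call takes 0.05 s, during which the arm holds its last target. There are 200 camera calls.

## Working session

There is one attempt and no reset: what is moved stays moved. The work goes in short steps, Python scripts to look and compute and a tool call to move; the robot and the scene stay as the last step left them, time stands still between calls to the robot, and variables do not carry over. Pictures are saved under pics/ and viewed, about 8 in all and at most 12, crops included, and the job is handed in when it is done.

Besides the shell and the picture viewer there is one more tool, called as name([rows], argument=value, ...), one row to a line, values as JSON. step_arm: Moves the arm, as the interface text tells. Its arguments: {"type":"object","properties":{"plan":{"type":"array","items":{"type":"array","items":{"type":"array","items":{"type":"number"}}}},"newtons":{"type":"number"}},"required":["plan"]}

```bash
mkdir -p pics; cat > h.py <<'E'
import numpy as np, cv2
from cell import r, read_camera
def cloud(c, s=None):
    H,W=c["range_z"].shape; f=H/2/np.tan(np.radians(c["fov_y"])/2)
    v,u=np.mgrid[:H,:W]; z=c["range_z"].astype(float)
    P=np.stack([(u-c["cx"])/f*z,-(v-c["cy"])/f*z,-z],-1)
    if "hand_eye" in c:
        T=np.array(c["hand_eye"]); P=P@T[:3,:3].T+T[:3,3]
        P=P@np.array(s["tool_rot"]).T+s["tool_pos"]
    else: P=P@np.array(c["orientation"]).T+c["position"]
    P[z==0]=np.nan; return P
def save(c,n): cv2.imwrite(f"pics/{n}.png",c["pixels"][...,::-1])
E
python3 - <<'E'
from h import *
s=r.read_state(); print(s)
for n in("scene","top"):
    c=read_camera(n); save(c,n); np.save(n+".npy",cloud(c)); print(n,{k:v for k,v in c.items() if k not in("pixels","range_z")})
E
```

```text
{'time': 0.0, 'joint_pos': array([-1.26917303,  0.33393516,  0.039858  ,  1.46628936, -0.01338436,
        1.34327447, -0.05847979]), 'joint_velocities': array([-9.62895620e-04,  4.71371486e-04,  1.37606122e-03, -3.85735324e-04,
       -1.02132055e-04,  4.58354780e-05, -1.00229194e-03]), 'joint_torque': array([-6.77358621e-04, -6.58545756e+01,  1.36545584e+00, -4.05559516e+01,
        1.69226713e-02,  1.24462610e-02, -1.25991565e-05]), 'tool_pos': array([0.2534484 , 0.59801879, 0.20949653]), 'tool_rot': array([[ 3.90156542e-01,  9.20748389e-01, -5.25736449e-04],
       [ 9.20747086e-01, -3.90156877e-01, -1.55418515e-03],
       [-1.63613317e-03,  1.22305201e-04, -9.99998654e-01]]), 'contact_force': array([-0.3014754 , -0.52741728, -0.73077775]), 'wrist_torque': array([-0.03676082,  0.03834675, -0.019749  ]), 'grip_width': 0.08553467146042905}
scene {'fov_y': 47.7313222388018, 'cx': 276.7467024478013, 'cy': 206.59016902974795, 'position': array([1.2943063 , 0.56539632, 0.92342667]), 'orientation': array([[-0.64624948, -0.46940127,  0.60168435],
       [ 0.76292262, -0.41561513,  0.49519   ],
       [ 0.01762631,  0.77905488,  0.62670791]])}
top {'fov_y': 48.06260120558066, 'cx': 280.37342642241, 'cy': 209.09774193828932, 'position': array([ 0.32980052, -0.02323214,  1.20836247]), 'orientation': array([[-7.23383532e-02,  9.72713573e-01, -2.20443798e-01],
       [-9.97380006e-01, -7.06680594e-02,  1.54644703e-02],
       [-5.35835210e-04,  2.20984911e-01,  9.75277080e-01]])}
```

View pics/scene.png

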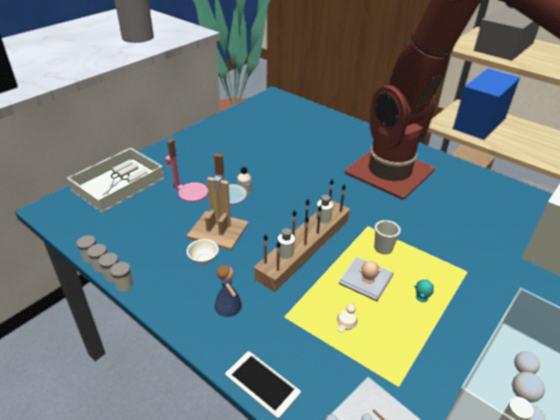

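View pics/top.png

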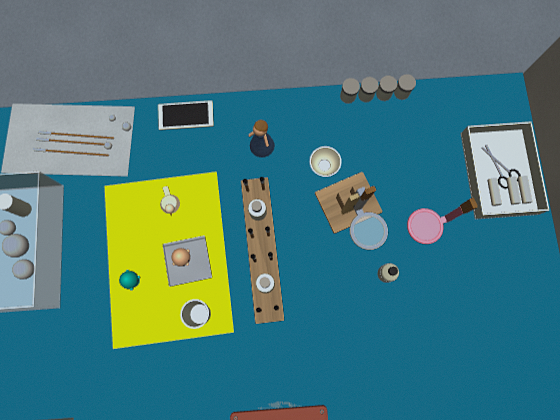

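The scene view shows the stand with the magnifier at about (218,200), the rack at (305,245) and the head at (370,270). In the top view the lens is at (369,231), the handle near (357,198) and the head at (181,257). The pink and turquoise items are decoys.

```bash
python3 - <<'E'
from h import *
P=np.load("top.npy"); S=np.load("scene.npy")
for n,(u,v) in dict(lens=(369,231),headtop=(181,257),bottle1=(257,208),rackA=(262,178),rackB=(270,322),cup=(196,314),bird=(169,203),doll=(261,128),glue=(389,272),bowl=(325,161)).items(): print(n,P[v,u].round(3))
# lens: points at z~0.075
A=P.reshape(-1,3);B=S.reshape(-1,3)
def near(Q,c,rad): return Q[np.hypot(Q[:,0]-c[0],Q[:,1]-c[1])<rad]
L=P[231,369]
for nm,Q in(("top",A),("scene",B)):
    q=near(Q,L,.17)
    for a,b in((.065,.085),(.15,.17),(.168,.2),(.2,.24),(.235,.26)):
        m=q[(q[:,2]>a)&(q[:,2]<b)]
        if len(m): 
            mu=m[:,:2].mean(0); w,V=np.linalg.eigh(np.cov(m[:,:2].T)); print(nm,a,len(m),mu.round(4),np.sqrt(w).round(4),V[:,1].round(3),m[:,2].max().round(4),m.min(0).round(3),m.max(0).round(3))
H=P[257,181]
for nm,Q in(("top",A),("scene",B)):
    q=near(Q,H,.04); m=q[q[:,2]>.03]; print(nm,"head",len(m),m.mean(0),m.min(0),m.max(0), m[m[:,2]>m[:,2].max()-.003].mean(0))
# lens circle fit by colour height in top view
q=P[205:255,340:395].reshape(-1,3); m=q[(q[:,2]>.06)&(q[:,2]<.09)]; print(len(m), np.median(m[:,2]), cv2.minEnclosingCircle(m[:,:2].astype(np.float32)))
im=cv2.imread("pics/top.png")[160:270,300:420]; a=cv2.resize(im,None,fx=3.3,fy=3.3)
im=cv2.imread("pics/scene.png")[140:260,160:270]; b=cv2.resize(im,(340,363)); cv2.imwrite("pics/crop.png",np.hstack([a,b]))
E
```

```text
lens [ 0.516 -0.253  0.074]
headtop [0.486 0.207 0.07 ]
bottle1 [0.581 0.014 0.126]
rackA [ 0.645 -0.003  0.154]
rackB [0.317 0.003 0.046]
cup [0.349 0.187 0.005]
bird [0.634 0.243 0.028]
doll [ 0.776 -0.008  0.139]
glue [ 0.412 -0.285  0.092]
bowl [ 0.725 -0.171  0.004]
top 0.065 1277 [ 0.5165 -0.251 ] [0.0223 0.0396] [-0.92  -0.393] 0.0845 [ 0.397 -0.307  0.065] [ 0.633 -0.188  0.084]
top 0.15 55 [ 0.5775 -0.2149] [0.0063 0.0115] [0.307 0.952] 0.1698 [ 0.567 -0.24   0.151] [ 0.595 -0.198  0.17 ]
top 0.168 117 [ 0.5817 -0.2193] [0.0094 0.0098] [0.088 0.996] 0.1997 [ 0.567 -0.24   0.168] [ 0.6   -0.197  0.2  ]
top 0.2 50 [ 0.5703 -0.2268] [0.0025 0.0075] [0.021 1.   ] 0.2395 [ 0.566 -0.241  0.202] [ 0.576 -0.218  0.239]
top 0.235 72 [ 0.5739 -0.23  ] [0.0036 0.0071] [-0.328  0.945] 0.2504 [ 0.566 -0.242  0.236] [ 0.583 -0.219  0.25 ]
scene 0.065 444 [ 0.5228 -0.2386] [0.0184 0.055 ] [-0.933 -0.359] 0.0849 [ 0.405 -0.307  0.065] [ 0.625 -0.191  0.085]
scene 0.15 150 [ 0.5919 -0.2214] [0.0052 0.0185] [-0.397  0.918] 0.1696 [ 0.569 -0.255  0.15 ] [ 0.605 -0.196  0.17 ]
scene 0.168 143 [ 0.5861 -0.2246] [0.0074 0.0113] [-0.423  0.906] 0.2 [ 0.571 -0.253  0.168] [ 0.604 -0.197  0.2  ]
scene 0.2 113 [ 0.5805 -0.2274] [0.0025 0.0074] [-0.48   0.877] 0.2397 [ 0.57  -0.242  0.201] [ 0.587 -0.216  0.24 ]
scene 0.235 41 [ 0.579  -0.2283] [0.0037 0.007 ] [-0.376  0.926] 0.2466 [ 0.568 -0.241  0.235] [ 0.586 -0.218  0.247]
top head 292 [0.48627709 0.20986721 0.06207347] [0.46590543 0.19123365 0.04135396] [0.51147418 0.23416476 0.07703554] [0.48553857 0.21124735 0.07499207]
scene head 285 [0.49997255 0.21769258 0.0559539 ] [0.46948947 0.1926344  0.03004608] [0.51459966 0.23707502 0.07306603] [0.49130742 0.21498446 0.07152169]
1194 0.07446479725462796 ((0.5325002670288086, -0.23820678889751434), 0.06693940609693527)
```

View pics/crop.png

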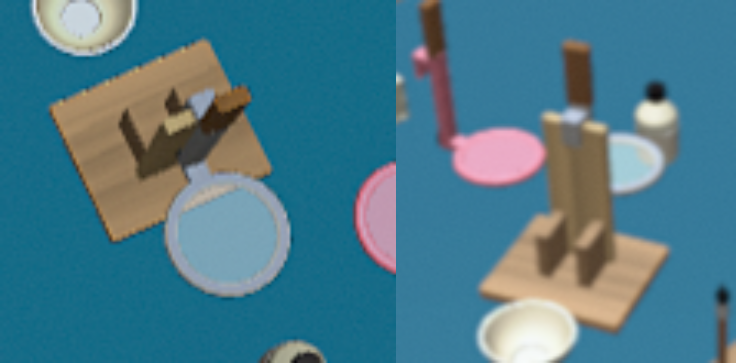

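The crop confirms the handle, with its brown top, lies about 62 mm from the lens centre at a yaw of about 21.5°. I'll grip across the 12 mm side so the jaws resist the lens's weight. First I raise, turn and traverse.

step_arm([
  [[0,0,-40,0,85],[0,0,-40,0,85],[0,0,-40,0,85],[0,0,0,0.135,85],[0,0,0,0.135,85],[0,0,0,0.135,85],[0,0,0,0.135,85],[0,0,0,0.135,85],[0,0,0,0.12,85],[0,0,0,0,85]],
])

```text
time: 1.1
tool_pos: [0.2528, 0.5963, 0.3292]
tool_rot: [[0.941, 0.337, -0.004], [0.337, -0.941, -0.011], [-0.007, 0.009, -1.0]]
contact_force: [0.8, -0.1, -0.6]
grip_width: 0.0849
```

step_arm([
  [[0,40,0,0,85],[0,40,0,0,85],[0,40,0,0,85],[0,40,0,0,85],[0,40,0,0,85],[0,40,0,0,85],[0,40,0,0,85],[0,40,0,0,85],[0,40,0,0,85],[0,40,0,0,85],[0,40,0,0,85],[0,40,0,0,85],[0,40,0,0,85],[0,40,0,0,85],[0,40,0,0,85],[0,40,0,0,85],[0,40,0,0,85],[0,40,0,0,85],[0,40,0,0,85],[0,40,0,0,85]],
])

```text
time: 3.1
tool_pos: [0.56, -0.1706, 0.334]
tool_rot: [[0.904, 0.428, -0.002], [0.427, -0.904, -0.012], [-0.007, 0.01, -1.0]]
contact_force: [0.7, 0.8, -0.1]
grip_width: 0.085
```

```bash
cat > look.py <<'E'
from h import *
import sys
s=r.read_state(); c=read_camera("wrist"); save(c,sys.argv[1]); P=cloud(c,s); np.save("wrist.npy",P)
print({k:np.round(v,4) for k,v in s.items() if k in("time","joint_pos","tool_pos","tool_rot","contact_force","grip_width")}); print(c["hand_eye"])
q=P.reshape(-1,3); m=q[(abs(q[:,0]-.5745)<.04)&(abs(q[:,1]+.2295)<.04)&(q[:,2]>.215)&(q[:,2]<.26)]
if len(m): print(len(m),m.mean(0),cv2.minAreaRect(m[:,:2].astype(np.float32)),m[:,2].max())
E
python3 look.py w1
```

```text
{'time': np.float64(3.1), 'joint_pos': array([-0.5893,  0.2262,  0.9798,  1.4595, -0.175 ,  1.5524,  0.8231]), 'tool_pos': array([ 0.56  , -0.1706,  0.334 ]), 'tool_rot': array([[ 0.904 ,  0.4275, -0.0023],
       [ 0.4275, -0.9039, -0.0123],
       [-0.0073,  0.0102, -0.9999]]), 'contact_force': array([ 0.6807,  0.8001, -0.0882]), 'grip_width': np.float64(0.085)}
[[ 9.99999668e-01 -5.40828558e-04  6.08742873e-04  1.19809093e-03]
 [-3.64870218e-04 -9.65934330e-01 -2.58787051e-01 -6.42417020e-02]
 [ 7.27965067e-04  2.58786743e-01 -9.65934207e-01 -1.65313673e-01]
 [ 0.00000000e+00  0.00000000e+00  0.00000000e+00  1.00000000e+00]]
494 [ 0.57633048 -0.22642967  0.24086694] ((0.5776757597923279, -0.2301379144191742), (0.011923016980290413, 0.02377920038998127), 19.8385009765625) 0.24812667285511908
```

View pics/w1.png

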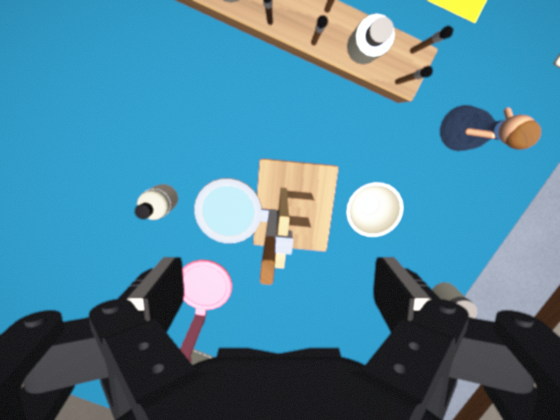

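The wrist view shows the handle top at about (267,270), a clean 12×24 mm rectangle centred at (0.578, -0.230) and turned about 20°.

step_arm([
  [[0,0,0,0.085,85],[-2,30,0,0,85],[-2,30,0,0,85],[0,0,0,0,85],[0,0,30,0,85],[0,0,30,0,85],[0,0,0,0,85]],
])

```text
time: 3.85
tool_pos: [0.5771, -0.2413, 0.2694]
tool_rot: [[0.933, 0.36, -0.01], [0.359, -0.933, -0.02], [-0.016, 0.015, -1.0]]
contact_force: [-0.8, 0.5, 0.6]
grip_width: 0.0848
```

```bash
python3 look.py w2
```

```text
{'time': np.float64(3.85), 'joint_pos': array([-0.4195,  0.3689,  0.9782,  1.473 , -0.2832,  1.4586,  0.9258]), 'tool_pos': array([ 0.5771, -0.2413,  0.2694]), 'tool_rot': array([[ 0.933 ,  0.3596, -0.0096],
       [ 0.3594, -0.933 , -0.0203],
       [-0.0163,  0.0155, -0.9997]]), 'contact_force': array([-0.8236,  0.5227,  0.5565]), 'grip_width': np.float64(0.0848)}
[[ 9.99999631e-01 -5.61652418e-04  6.49367039e-04  1.27107366e-03]
 [-3.74425993e-04 -9.65919012e-01 -2.58844204e-01 -6.43248648e-02]
 [ 7.72616442e-04  2.58843865e-01 -9.65918866e-01 -1.65320414e-01]
 [ 0.00000000e+00  0.00000000e+00  0.00000000e+00  1.00000000e+00]]
858 [ 0.57679714 -0.22787408  0.24304643] ((0.5776481032371521, -0.230154350399971), (0.011974310502409935, 0.02356569655239582), 20.25125503540039) 0.24841770742381314
```

View pics/w2.png

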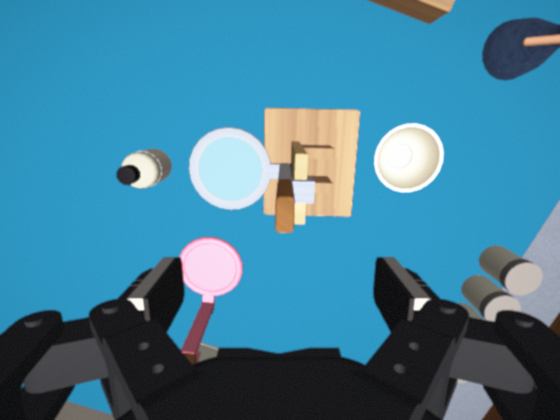

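step_arm([
  [[6,-11,0,0,85],[0,0,0,0,85],[0,0,20,0,85],[0,0,20,0,85],[0,0,0,0,85]],
])

```text
time: 4.4
tool_pos: [0.5831, -0.227, 0.2376]
tool_rot: [[0.93, 0.367, 0.002], [0.367, -0.93, -0.022], [-0.006, 0.021, -1.0]]
contact_force: [-0.3, -0.1, 0.2]
grip_width: 0.0851
```

step_arm([
  [[-6,0,0,0,85],[0,0,20,0,85],[0,0,20,0,85],[0,0,0,0,85],[0,0,0,0,85]],
])

```text
time: 4.9
tool_pos: [0.5795, -0.2315, 0.2051]
tool_rot: [[0.929, 0.369, 0.01], [0.369, -0.929, -0.024], [0.001, 0.026, -1.0]]
contact_force: [0.1, -1.0, 0.9]
grip_width: 0.0849
```

step_arm([
  [[-1,-2,16,0,85],[0,0,0,0,85],[0,0,0,0,85]],
])

```text
time: 5.2
tool_pos: [0.5789, -0.2309, 0.1908]
tool_rot: [[0.929, 0.369, 0.014], [0.369, -0.929, -0.024], [0.004, 0.028, -1.0]]
contact_force: [-0.0, 0.6, 0.1]
grip_width: 0.0849
```

step_arm([
  [[0,0,0,0,0],[0,0,0,0,0],[0,0,0,0,0],[0,0,0,0,0],[0,0,0,0,0],[0,0,0,0,0],[0,0,0,0,0],[0,0,0,0,0]],
], newtons=70)

```text
time: 6.0
tool_pos: [0.5779, -0.232, 0.1918]
tool_rot: [[0.93, 0.368, 0.012], [0.368, -0.929, -0.025], [0.002, 0.028, -1.0]]
contact_force: [-0.8, -0.1, 1.2]
grip_width: 0.0106
```

step_arm([
  [[0,0,-8,0,0],[0,0,-10,0,0],[0,0,-10,0,0],[0,0,-10,0,0],[0,0,0,0,0],[0,0,0,0,0]],
])

```text
time: 6.6
tool_pos: [0.5774, -0.2305, 0.2333]
tool_rot: [[0.93, 0.368, 0.012], [0.368, -0.929, -0.025], [0.002, 0.027, -1.0]]
contact_force: [-1.4, -0.5, -2.0]
grip_width: 0.0111
```

```bash
python3 look.py w3; python3 -c "
from h import *
c=read_camera('scene'); cv2.imwrite('pics/s3.png',cv2.resize(c['pixels'][60:280,120:400,::-1],None,fx=2,fy=2))"
```

```text
{'time': np.float64(6.6), 'joint_pos': array([-0.4555,  0.3537,  0.9732,  1.5611, -0.2806,  1.3606,  0.9185]), 'tool_pos': array([ 0.5774, -0.2305,  0.2333]), 'tool_rot': array([[ 0.9296,  0.3682,  0.0123],
       [ 0.3684, -0.9293, -0.0247],
       [ 0.0024,  0.0275, -0.9996]]), 'contact_force': array([-1.4439, -0.5297, -1.9805]), 'grip_width': np.float64(0.0111)}
[[ 9.99999640e-01 -5.56950632e-04  6.40175266e-04  1.29391000e-03]
 [-3.72274494e-04 -9.65922683e-01 -2.58830508e-01 -6.42912573e-02]
 [ 7.62515626e-04  2.58830176e-01 -9.65922543e-01 -1.65281598e-01]
 [ 0.00000000e+00  0.00000000e+00  0.00000000e+00  1.00000000e+00]]
1427 [ 0.58468824 -0.22071925  0.2294913 ] ((0.5828605890274048, -0.22485637664794922), (0.037342753261327744, 0.01870710216462612), 12.828715324401855) 0.259873852533644
```

View pics/s3.png

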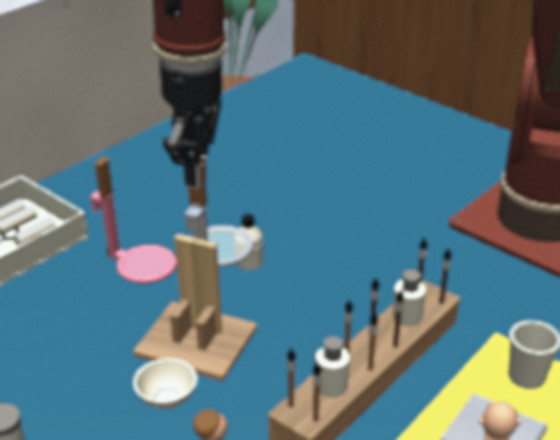

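The lift is clean: in the scene picture the clip at about (195,215) is above the board top at (195,238). Next I raise it and carry it over the rack.

step_arm([
  [[0,0,-20,0,0],[0,0,-30,0,0],[0,0,-30,0,0],[0,0,-10,0,0],[0,0,0,0,0]],
])

```text
time: 7.2
tool_pos: [0.5771, -0.2267, 0.3236]
tool_rot: [[0.929, 0.369, 0.012], [0.37, -0.929, -0.023], [0.002, 0.026, -1.0]]
contact_force: [0.1, -0.4, -2.3]
grip_width: 0.011
```

step_arm([
  [[3,-10,0,0,0],[7,-20,0,0,0],[10,-30,0,0,0],[10,-30,0,0,0],[10,-30,0,0,0],[10,-30,0,0,0],[10,-30,0,0,0],[10,-30,0,0,0],[10,-30,0,0,0],[10,-30,0,0,0],[10,-30,0,0,0],[7,-20,0,0,0],[3,-10,0,0,0],[0,0,0,0,0],[0,0,0,0,0]],
])

```text
time: 8.7
tool_pos: [0.5448, 0.145, 0.2924]
tool_rot: [[0.926, 0.377, -0.012], [0.377, -0.926, -0.027], [-0.021, 0.02, -1.0]]
contact_force: [0.9, -0.1, -0.5]
grip_width: 0.0113
```

```bash
python3 look.py w4
```

```text
{'time': np.float64(8.7), 'joint_pos': array([-1.0718,  0.1665,  0.8292,  1.5661, -0.0998,  1.4812,  0.1483]), 'tool_pos': array([0.5448, 0.145 , 0.2924]), 'tool_rot': array([[ 0.9259,  0.3775, -0.0118],
       [ 0.3771, -0.9258, -0.0268],
       [-0.0211,  0.0204, -0.9996]]), 'contact_force': array([ 0.8582, -0.1169, -0.5105]), 'grip_width': np.float64(0.0113)}
[[ 9.99999639e-01 -5.64634013e-04  6.34561017e-04  1.24007319e-03]
 [-3.81148276e-04 -9.65922369e-01 -2.58831666e-01 -6.42914241e-02]
 [ 7.59081843e-04  2.58831331e-01 -9.65922236e-01 -1.65319634e-01]
 [ 0.00000000e+00  0.00000000e+00  0.00000000e+00  1.00000000e+00]]
```

View pics/w4.png

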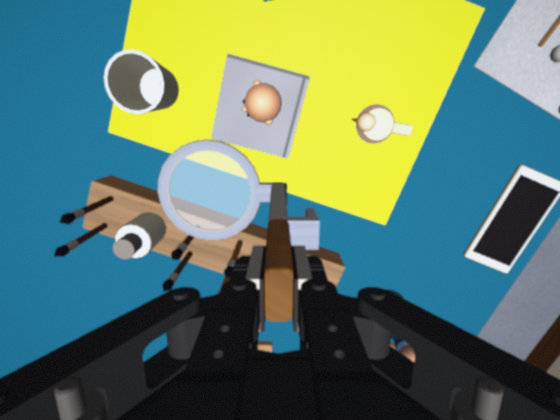

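The wrist view shows the lens at about (209,190) in front of the gripper and past the rack, with the head at (262,102) on its tile. Now I'll measure both.

```bash
cat > m.py <<'E'
from h import *
from scipy.optimize import least_squares
s=r.read_state(); P=np.load("wrist.npy"); R=np.array(s["tool_rot"]); t=s["tool_pos"]
q=P.reshape(-1,3); q=q[~np.isnan(q[:,0])]; T=(q-t)@R   # tool coords
# lens in tool frame: expected centre about (-62,0), depth ~ +120
m=q[(np.hypot(T[:,0]+.062,T[:,1])<.07)&(T[:,2]>.08)&(T[:,2]<.14)&(T[:,0]<-.02)]
A=np.c_[m[:,:2],np.ones(len(m))]; k=np.linalg.lstsq(A,m[:,2],rcond=None)[0]
ok=abs(m[:,2]-A@k)<.004; k=np.linalg.lstsq(A[ok],m[ok,2],rcond=None)[0]; m=m[ok]
print("n",len(m),"tilt",np.hypot(*k[:2]),k[:2],"z top mean",m[:,2].mean())
h=cv2.convexHull(m[:,:2].astype(np.float32))[:,0]
f=least_squares(lambda p:np.hypot(h[:,0]-p[0],h[:,1]-p[1])-p[2],[*m[:,:2].mean(0),.046],loss="soft_l1",f_scale=.002).x
zt=k[0]*f[0]+k[1]*f[1]+k[2]
print("lens centre",f,"ztop",zt,"under",zt-.01,"tool",(np.array([f[0],f[1],zt])-t)@R)
H=q[(np.hypot(q[:,0]-.487,q[:,1]-.211)<.04)&(q[:,2]>.03)&(q[:,2]<.09)]
u=H[H[:,2]>.045]
print("head n",len(H),"zmax",np.percentile(H[:,2],99),"mean",H.mean(0))
g=least_squares(lambda p:np.linalg.norm(u-p[:3],axis=1)-p[3],[.487,.211,.05,.023],loss="soft_l1",f_scale=.001).x; print("sphere",g, g[2]+g[3])
E
python3 m.py
```

```text
n 7921 tilt 0.029078095286427692 [-0.02900195 -0.00210297] z top mean 0.17767273138708037
lens centre [0.4843266  0.12301688 0.04623295] ztop 0.17764623738212193 under 0.16764623738212192 tool [-0.06181957 -0.00494536  0.11603507]
head n 1219 zmax 0.07385107748696695 mean [0.49226731 0.2138269  0.06481167]
sphere [0.49112954 0.21410214 0.05070636 0.02251725] 0.07322361183829819
```

step_arm([
  [[5,-10,0,0,0],[10,-20,0,0,0],[10,-20,0,0,0],[8,-15,0,0,0],[4,-8,0,0,0],[0,0,0,0,0],[0,0,15,0,0],[0,0,15,0,0],[0,0,0,0,0],[0,0,0,0,0]],
])

```text
time: 9.75
tool_pos: [0.5524, 0.2293, 0.2561]
tool_rot: [[0.928, 0.373, -0.013], [0.372, -0.928, -0.028], [-0.022, 0.021, -1.0]]
contact_force: [0.3, -0.5, -1.1]
grip_width: 0.0111
```

```bash
python3 look.py w5 | head -4; python3 m.py
```

```text
{'time': np.float64(9.75), 'joint_pos': array([-1.1114,  0.2736,  0.7846,  1.5384, -0.1718,  1.4309,  0.064 ]), 'tool_pos': array([0.5524, 0.2293, 0.2561]), 'tool_rot': array([[ 0.9279,  0.3726, -0.0127],
       [ 0.3722, -0.9277, -0.0279],
       [-0.0222,  0.0211, -0.9995]]), 'contact_force': array([ 0.3004, -0.4587, -1.072 ]), 'grip_width': np.float64(0.0111)}
[[ 9.99999637e-01 -5.66544648e-04  6.37071549e-04  1.24429372e-03]
n 7906 tilt 0.030394860553718463 [-0.03027142 -0.0027366 ] z top mean 0.14145872967304654
lens centre [0.49179464 0.20763607 0.04624218] ztop 0.14142923240044566 under 0.13142923240044566 tool [-0.06160441 -0.00498848  0.11599654]Traceback (most recent call last):
  File "m.py", line 16, in <module>
    print("head n",len(H),"zmax",np.percentile(H[:,2],99),"mean",H.mean(0))
                                 ~~~~~~~~~~~~~^^^^^^^^^^^
    return _quantile_unchecked(
        a, q, axis, out, overwrite_input, method, keepdims, weights)
    return _ureduce(a,
                    func=_quantile_ureduce_func,
    ...<5 lines>...
                    overwrite_input=overwrite_input,
                    method=method)
    r = func(a, **kwargs)
    result = _quantile(arr,
                       quantiles=q,
    ...<2 lines>...
                       out=out,
                       weights=wgt)
    slices_having_nans = np.isnan(arr[-1, ...])
                                  ~~~^^^^^^^^^
IndexError: index -1 is out of bounds for axis 0 with size 0
```

step_arm([
  [[2,-7,0,0,0],[0,0,0,0,0],[0,0,10,0,0],[0,0,12,0,0],[0,0,8,0,0],[0,0,0,0,0],[0,0,0,0,0],[0,0,0,0,0]],
])

```text
time: 10.6
tool_pos: [0.5513, 0.2356, 0.2238]
tool_rot: [[0.928, 0.372, -0.012], [0.371, -0.928, -0.027], [-0.022, 0.021, -1.0]]
contact_force: [0.3, 1.1, -2.3]
grip_width: 0.0112
```

```bash
python3 look.py w6 | head -3; python3 m.py 2>/dev/null
```

```text
{'time': np.float64(10.6), 'joint_pos': array([-1.1132,  0.2933,  0.7754,  1.5844, -0.1863,  1.3697,  0.0629]), 'tool_pos': array([0.5513, 0.2356, 0.2238]), 'tool_rot': array([[ 0.9282,  0.3718, -0.0123],
       [ 0.3713, -0.9281, -0.0274],
       [-0.0216,  0.0208, -0.9995]]), 'contact_force': array([ 0.2921,  1.0835, -2.278 ]), 'grip_width': np.float64(0.0112)}
n 7930 tilt 0.030222747882368697 [-0.03011798 -0.00251431] z top mean 0.10903076043385632
lens centre [0.49067934 0.21409282 0.04620298] ztop 0.10900505792053657 under 0.09900505792053657 tool [-0.06193818 -0.00497696  0.11619272]
```

step_arm([
  [[0,0,5,0,0],[0,0,0,0,0],[0,0,0,0,0],[0,0,0,0,0],[0,0,0,0,0],[0,0,0,0,0],[0,0,0,0,0],[0,0,0,0,0]],
])

```text
time: 11.45
tool_pos: [0.5519, 0.2357, 0.2195]
tool_rot: [[0.928, 0.372, -0.011], [0.371, -0.928, -0.026], [-0.02, 0.02, -1.0]]
contact_force: [0.6, 0.1, -1.3]
grip_width: 0.0113
```

```bash
python3 look.py w7 | head -3; python3 m.py 2>/dev/null; python3 - <<'E'
from h import *
print(np.abs(r.read_state()["joint_velocities"]).max())
c=read_camera("scene"); cv2.imwrite("pics/s7.png",cv2.resize(c["pixels"][120:340,200:480,::-1],None,fx=2,fy=2))
E
```

```text
{'time': np.float64(11.45), 'joint_pos': array([-1.1122,  0.2955,  0.7746,  1.5911, -0.1885,  1.3596,  0.0647]), 'tool_pos': array([0.5519, 0.2357, 0.2195]), 'tool_rot': array([[ 0.9283,  0.3717, -0.0107],
       [ 0.3713, -0.9281, -0.0263],
       [-0.0197,  0.0204, -0.9996]]), 'contact_force': array([ 0.6207,  0.0589, -1.2742]), 'grip_width': np.float64(0.0113)}
n 7925 tilt 0.027872443611994435 [-0.027841   -0.00132357] z top mean 0.10462188749685877
lens centre [0.49135008 0.21423529 0.04617605] ztop 0.1045990987063181 under 0.09459909870631811 tool [-0.06188433 -0.00497614  0.11600414]
0.001306969565792493
```

View pics/s7.png

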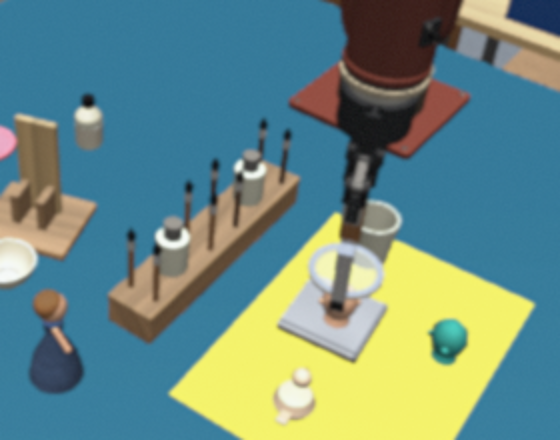

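The lens at about (345,270) is centred over the head at (338,315), the bystanders look undisturbed, and the arm is still. I'll hand it in.

```bash
python3 -c "
from h import *
print(r.close_job())"
```

```text
the job is handed in; nothing more can be done
None
```

I lifted the magnifier off its stand, carried it over the brush rack, and handed the job in at about 11.5 s, still holding it over the clay head. `close_job` reports no verdict, so the figures below come from my own last checks.

- **Position:** the lens centre was about 0.3 mm from the head's axis, using the head position measured before the final approach. Once the lens covered the head, I could not measure the head again.
- **Height:** the underside was about 21–22 mm above the top of the head.
- **Level and still:** tilt was about 0.028 rad, and joint speeds were no more than about 0.001 rad/s.
- **Grip:** 70 N across the 12 mm side of the handle, with a finger reading of about 11 mm.
- **Bystanders:** the last scene picture showed the head and the five bystanders apparently undisturbed, judged by eye rather than measured.

The tool sank about 3 cm during the traverse. That left the lens at about 0.168 m just past the rack, above the brush tips at 0.15 m, and I saw no sign of contact.

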